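# Lock the gauge tilt plate level with its steel key

## Robot

A 7-joint arm with a two-finger parallel gripper is mounted at the origin on the work surface; the furniture and walls round the work are solid. World frame = base frame: x ahead of the robot, y to its left, z up, the work surface at z = 0. Lengths are in m, angles in rad, forces in N, time in s.
With the tool pointing down it reaches from about 0.425 to 0.8 m from the base axis. Payload 8.3 kg.
Tool frame: the origin (TCP) lies between the finger pads; the fingertips stand 25 mm ahead of it and the grasp point (between the pads) lies 6 mm ahead of it (manip.nose_length is the distance from the TCP to the fingertips, in m); z points along the fingers, y is the line along which they close (so a half turn about z gives the same grasp; the last joint's range is limited). The gripper opens to 85 mm and grips with 20 to 120 N. Pads are 22 mm wide; open, the fingers measure 114 mm over their backs; the gripper's body (76 mm by 85 mm) begins 54 mm behind the grasp point. The pads swing forward as they close: fully open they stand 13 mm farther back than shut.
Start: joints at [-1.242, 0.383, 0.016, 1.37, -0.006, 1.388, -0.046], TCP at [0.239, 0.578, 0.256] pointing down, gripper open.
Joint ranges: [-2.95, 2.95], [-0.25, 2.06], [-1.52, 1.56], [0.18, 2.33], [-1.44, 4.58], [0.02, 2.06], [-3.01, 3.01]. Speed limits (rad/s): [2.39, 2.39, 3.01, 3.01, 3.14, 3.14, 3.14].

## Interface

Orientations are given as a rotation vector (axis times angle).
In Python, from rig import manip, imaging, ticket, models gives the robot as it stands. The module is installed in compiled form; this text tells all that it offers.
- The arm moves only by the shell command python3 -m inch 'ROWS' [FORCE]. ROWS is JSON, a list that holds one entry, the list of rows, each a list of 7 numbers: the finger opening in mm, from 0 to 85.4, then the shift along the tool's x, y, z in mm, then the turn, a rotation vector about the tool's x, y, z in degrees. In form: [[[claw, dx, dy, dz, ax, ay, az], ...]]. A call has 1 to 10 rows; each row shifts and turns the commanded pose from where the row before left it, along the tool's axes as they then stand; what a row does not reach is not made up. A row lasts 1/8 s, in which the tool goes at most 62.5 mm and 10.7 degrees, less where a joint would pass 70% of its speed; a pose out of reach is approached as far as the arm can. A call is refused whole if a number of a shift passes 62.5 or a number of a turn 10.7, either way. A call with a gripper value outside its range is refused whole. The fingers move at their own pace and stop on an object; FORCE is the grip in N (left out, the last holds). Time passes only in rows, so rows that do not move let the fingers close. It gives the time, the measured TCP pose, the force, the opening and the grip force at its end, in the units of the state.
- manip.read_state(): the state, without advancing time (a new reading comes with each control period).
- imaging.snapshot(name): name is "side" or "top" or "wrist"; returns a dict with "pixels" (400x640x3 uint8, red, green, blue), "depth" (400x640 float32, m along the optical axis (not along the pixel's ray), 0 where there is no reading), "fovy" (degrees; the focal length in pixels is half the picture's height over the tangent of half this angle, whatever the lens; pixels are square), "cx", "cy" (the principal point, pixels), "rvec" (rotation vector, rad) and "tvec" (3), from world to camera coordinates, as OpenCV has them. Camera axes: x right, y down, z forward; pixel columns grow to the right and rows downward; lengths in m; the calibration is good to about 2 mm. A picture is of the moment at which its call begins.
- ticket.close_job(): hands the job in; it is judged then, once.
Trained networks look in a picture, given as the dict that the camera call returned (one of the last four; its "shot" number tells which), for a name from the list of things; names that differ only in an ending like _2 or _b are one class to them, and where a whole thing is asked for, a point or a joint stands for the part that bears it (a point fixed in the world has none). Each returns a list of dicts, best first, with "score" (0 to 1); they miss things now and then, are a little off and sometimes report something else, mostly with a low value. They report only what shows in the picture. A call takes as long as a camera call.
- models.search_frame(name, picture): "point" ([column, row] in pixels, amid what is visible of it).
- models.masks_of(name, picture): "region" (400x640 bool, what is visible of it) and "point" ([column, row] in pixels, amid what is visible of it).
The state is a dict: "time": time; "joint_pos": joint angles; "qd": joint speeds; "joint_torque": joint torques, N m; "tool_pos": TCP position; "ee_rot": TCP orientation; "ft_force": force on the tool from outside, world axes, zero at the start; "moment": the same for the moment, N m; "opening": finger opening in m; "gripper_force": force on a finger pad.
Only numpy, scipy, OpenCV 4.12 (cv2) and the standard library are available. Lean on these libraries where they do the work, as an engineer would, in place of code of your own. Each camera call takes 0.05 s, during which the arm holds its last target. There are 200 camera calls.

## Task

The spring-loaded plate of the gauge tilt stand is tilted up: press it down with the steel locking key until it lies level on its stops, slide the key's nose under the stand's cross bar until its shoulder bears firmly against the bar, then let go so that the key keeps the plate level. Press gently, with no more than about 20 N on plate or bar, do not touch the gauge mounted on the plate, and leave the other things on the bench where they are.

Things in the scene. Friction and masses are not known exactly. Their poses are not given: they have to be found in the camera images.
- stand: Grey gauge tilt stand, fixed to the bench: base 206 x 140 x 12 mm. Origin on the bench midway between the posts of its cross bar; x points from the plate's free (raised) edge to the hinge, y along the bar, z up. Hinge axis along y at x = 95, z = 38 mm. The plate spans x = -92 to 90 mm, is 108 mm wide and 8 mm thick; when level its top is at z = 42 mm.
- keeper: The two posts that carry the steel cross bar, fixed to the stand, same origin and axes; 114 mm free between them (y). Bar 20 mm deep (x), underside z = 66, top z = 80 mm; it is clamped anywhere within 8 mm of x = 0 (middle of bar), which is not measured. Gap from bar to level plate 24 mm, the thickness of the key's tongue; plate on its stops: 2 mm more; plate up: about 3 mm only.
- plate (a joint): Tilt of the aluminium plate in rad: 0 level, about 0.2 as found (free edge raised), -0.02 on its hard stops. A spring in the damped hinge pushes it up: to bring it level takes 6 to 8 N down at x = -75 mm of the stand, 9 to 12 N at x = -20 mm; lower by 3.4 mm at x = -75 it meets the stops and the force rises steeply.
- plate_edge (a point): Middle of the plate's free edge, on its top face, 187 mm from the hinge axis; moves with the plate, x along the plate to the hinge, z out of its top.
- mounted_gauge: Small white dial gauge fixed on the plate between bar and hinge, x = 36 to 92 mm of the stand, 17 mm high, origin at its underside. Not to be touched.
- key: Steel locking key, 71 x 24 x 74 mm, 0.25 kg, standing on its flat underside. Origin on the underside below its upright tab; x to the nose, z up. Tongue 24 mm thick from the shoulder (x = 26) to the nose tip (x = 57 mm), its last 10 mm sloped down to 18 mm. Body 36 mm high from x = -14 to 26 mm. Grip tab 20 mm (x) by 14 mm (y), z = 36 to 74 mm.
- key_tab (a point): Middle of the key's tab, 56 mm above the key's underside; axes as the key.
- key_shoulder (a point): Upper surface of the key's tongue at the foot of the shoulder, x = 26, z = 24 mm in the key's frame; axes as the key.
- fitting_tee: Loose grey tee fitting 39 x 56 x 19 mm, bystander.
- fitting_elbow: Loose brass elbow fitting 32 x 36 x 19 mm, bystander.
- o_ring_tin: Loose round tin 70 x 26 mm, bystander.
- ptfe_roll_1: Loose flat roll of thread tape 52 x 13 mm, bystander.
- key_step: The raised step of the key, one piece with it, 40 x 24 mm, z = 24 to 36 mm of the key; origin at x = 6, z = 22 mm of the key. Its face at x = 26 mm is the shoulder that comes against the bar.

How it is judged:
By the outcome, as a careful person would: the job done as asked, in the order asked, and still so for the second after the job is handed in, with the robot touching nothing.
It also fails if it takes over 72 s, if anything falls off the work surface, if the arm or the gripper's body presses on something with over 40 N, if the wrist force passes 120 N, or if a joint passes its speed limit or range.

## Working session

There is one attempt and no reset: what is moved stays moved. The work goes in short steps, Python scripts to look and compute and a shell command to move; the robot and the scene stay as the last step left them, time stands still between calls to the robot, and variables do not carry over. Pictures are saved under pics/ and viewed, at most 10 in all, crops included, and the job is handed in when it is done.

```bash
mkdir -p pics
cat > h.py <<'E'
import numpy as np, cv2
from rig import manip, imaging, ticket, models
from scipy.spatial.transform import Rotation as R
def cloud(p):
    f=200/np.tan(np.radians(p['fovy'])/2); d=p['depth']
    v,u=np.mgrid[:400,:640]
    c=np.stack([(u-p['cx'])/f*d,(v-p['cy'])/f*d,d],-1)
    M=R.from_rotvec(np.array(p['rvec']).ravel()).as_matrix()
    w=(c-np.array(p['tvec']).ravel())@M
    w[d==0]=np.nan
    return w
def proj(p,X):
    f=200/np.tan(np.radians(p['fovy'])/2)
    K=np.array([[f,0,p['cx']],[0,f,p['cy']],[0,0,1.]])
    return cv2.projectPoints(np.float64(X).reshape(-1,1,3),np.float64(p['rvec']),np.float64(p['tvec']),K,None)[0].reshape(-1,2)
def save(n,img): cv2.imwrite('pics/'+n+'.png',cv2.cvtColor(img,cv2.COLOR_RGB2BGR))
E
python3 - <<'E'
from h import *
s=manip.read_state(); print({k:np.round(v,3) for k,v in s.items()}, manip.nose_length)
for c in ['top','side']:
    p=imaging.snapshot(c); save(c+'0',p['pixels']); w=cloud(p); np.save(c+'.npy',w)
    M=R.from_rotvec(np.array(p['rvec']).ravel()).as_matrix(); print(c,'cam',np.round(-M.T@np.array(p['tvec']).ravel(),3),'fwd',M[2].round(2))
    for n in ['stand','keeper','plate','mounted_gauge','key','key_step','key_tab','fitting_tee','fitting_elbow','o_ring_tin','ptfe_roll_1']:
        r=models.masks_of(n,p)
        for q in r[:1]:
            m=q['region']; X=w[m]; X=X[~np.isnan(X[:,0])]
            if len(X)<5: print(n,'few');continue
            rect=cv2.minAreaRect(X[:,:2].astype(np.float32))
            print(n,round(q['score'],2),np.round(q['point']),len(X),'med',np.median(X,0).round(3),'z',np.percentile(X[:,2],[2,98]).round(3),'rect',np.round(rect[0],3),np.round(rect[1],3),round(rect[2],1))
E
```

```text
{'time': np.float64(0.0), 'joint_pos': array([-1.242,  0.384,  0.016,  1.371, -0.006,  1.388, -0.046]), 'qd': array([ 0.001, -0.001, -0.001,  0.002, -0.   ,  0.001, -0.   ]), 'joint_torque': array([-0.0000e+00, -6.2758e+01,  8.4400e-01, -3.7182e+01,  1.6000e-02,
        1.4000e-02,  0.0000e+00]), 'tool_pos': array([0.238, 0.577, 0.255]), 'ee_rot': array([-6.110e-01, -3.081e+00,  3.000e-03]), 'ft_force': array([ 0.543,  0.559, -0.669]), 'moment': array([ 0.068,  0.014, -0.02 ]), 'gripper_force': np.float64(0.0), 'opening': np.float64(0.086)} 0.025
top cam [0.282 0.088 1.213] fwd [ 0.11 -0.03 -0.99]
stand 0.76 [394. 154.] 4197 med [ 0.527 -0.135  0.062] z [0.007 0.082] rect [ 0.546 -0.147] [0.207 0.167] 67.5
keeper 0.85 [399. 155.] 595 med [ 0.525 -0.138  0.078] z [0.024 0.085] rect [ 0.538 -0.138] [0.037 0.145] 67.0
plate 0.76 [390. 154.] 2523 med [ 0.536 -0.135  0.064] z [0.043 0.079] rect [ 0.538 -0.142] [0.184 0.111] 66.7
mounted_gauge 0.6 [419. 159.] 335 med [ 0.516 -0.2    0.064] z [0.056 0.071] rect [ 0.516 -0.201] [0.052 0.05 ] 13.7
key 0.66 [288. 208.] 261 med [0.394 0.133 0.0
[... 1049 characters left out ...]
3] rect [0.386 0.104] [0.122 0.068] 77.8
key_step 0.72 [337. 216.] 178 med [0.406 0.148 0.032] z [0.023 0.037] rect [0.407 0.143] [0.041 0.024] 19.4
key_tab 0.72 [337. 220.] 756 med [0.407 0.146 0.025] z [0.001 0.073] rect [0.408 0.07 ] [0.07 0.17] 12.3
fitting_tee 0.65 [373. 264.] 442 med [0.368 0.296 0.013] z [-0.     0.019] rect [0.362 0.284] [0.051 0.053] 6.5
fitting_elbow 0.52 [400. 279.] 328 med [0.334 0.347 0.013] z [-0.001  0.02 ] rect [0.33  0.334] [0.062 0.041] 62.1
o_ring_tin 0.75 [409. 255.] 1027 med [0.301 0.287 0.024] z [0.    0.027] rect [0.296 0.271] [0.075 0.072] 72.9
ptfe_roll_1 0.74 [384. 234.] 360 med [0.317 0.197 0.012] z [0.    0.015] rect [0.309 0.182] [0.08 0.05] 65.2
```

Run:
```python
from h import *
a=cv2.imread('pics/top0.png')[100:300,180:480]; b=cv2.imread('pics/side0.png')[110:310,200:500]
cv2.imwrite('pics/c0.png',np.vstack([cv2.resize(a,(450,300),interpolation=2),cv2.resize(b,(450,300),interpolation=2)]))
w=np.load('top.npy').reshape(-1,3)
# key parts by height
n=(abs(w[:,0]-.395)<.06)&(abs(w[:,1]-.133)<.06)
for lo,hi in [(.012,.03),(.031,.042),(.06,.085)]:
    k=w[n&(w[:,2]>lo)&(w[:,2]<hi)]; print(lo,len(k),k.mean(0).round(4),[np.round(t,4) for t in cv2.minAreaRect(k[:,:2].astype(np.float32))])
p=imaging.snapshot('top')
for nm in ['keeper','plate']:
    q=models.masks_of(nm,p)[0]; k=cloud(p)[q['region']]; k=k[~np.isnan(k[:,0])]
    if nm=='keeper': k=k[k[:,2]>.072]
    print(nm,[np.round(t,4) for t in cv2.minAreaRect(k[:,:2].astype(np.float32))],k.mean(0).round(4),np.linalg.svd(k-k.mean(0),full_matrices=False)[2].round(3))
```

```text
0.012 343 [0.3572 0.1145 0.0209] [array([0.3663, 0.1334]), array([0.1167, 0.0624]), np.float64(89.8108)]
0.031 90 [0.4065 0.1374 0.0355] [array([0.41  , 0.1394]), array([0.0399, 0.0235]), np.float64(20.1235)]
0.06 48 [0.4148 0.1412 0.0723] [array([0.415 , 0.1415]), array([0.0197, 0.0142]), np.float64(20.1211)]
keeper [array([ 0.5352, -0.1422]), array([0.0203, 0.1442]), np.float64(67.0427)] [ 0.5355 -0.1422  0.0792] [[-0.922  0.387 -0.   ]
 [ 0.386  0.921  0.054]
 [-0.021 -0.049  0.999]]
plate [array([ 0.5362, -0.1416]), array([0.1844, 0.1084]), np.float64(67.4205)] [ 0.5358 -0.1396  0.0629] [[-0.402 -0.903 -0.15 ]
 [-0.913  0.408 -0.014]
 [-0.074 -0.131  0.989]]
```

View pics/c0.png

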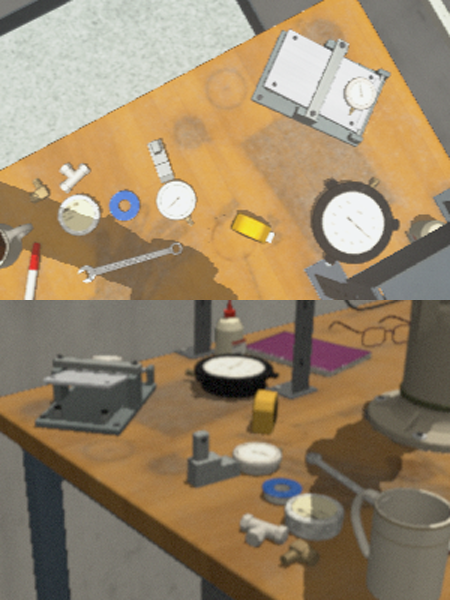

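The picture shows the key lying left of the stand, with its nose towards the dial in the middle at crop (160,155). The stand is at (325,85), and its hinge and gauge are at the lower right. The networks agree with this. I'll move over the key now.

```bash
python3 -m inch '[[[85,-41,-42,0,0,0,0],[85,-41,-42,0,0,0,0],[85,-41,-42,0,0,0,0],[85,-41,-42,0,0,0,0],[60,-41,-42,0,0,0,0],[50,-41,-42,0,0,0,0],[40,-41,-42,0,0,0,0],[40,-41,-42,0,0,0,0]]]'
python3 -m inch '[[[40,0,0,0,0,0,10.5],[40,0,0,0,0,0,10.5],[40,0,0,0,0,0,10.5],[40,0,0,0,0,0,10.5],[40,0,0,0,0,0,10.5],[40,0,0,0,0,0,10.5],[40,0,0,0,0,0,10.5],[40,0,0,0,0,0,10.5],[40,0,0,0,0,0,10.5],[40,0,0,0,0,0,10.5]]]'
python3 -m inch '[[[40,0,0,0,0,0,10.6],[40,0,0,0,0,0,10.6],[40,0,0,0,0,0,10.6],[40,0,0,0,0,0,0],[40,0,0,0,0,0,0]]]'
cat >> h.py <<'E'
def delta(pos,yaw,st=None):
    "tool-frame shift mm and turn deg to a tool-down pose with tool x at yaw"
    st=st or manip.read_state(); T=R.from_rotvec(st['ee_rot'])
    y=np.radians(yaw); G=R.from_matrix(np.array([[np.cos(y),np.sin(y),0],[np.sin(y),-np.cos(y),0],[0,0,-1]]))
    return (T.inv().apply(np.array(pos)-st['tool_pos'])*1000).round(1), np.degrees((T.inv()*G).as_rotvec()).round(2)
E
python3 - <<'E'
from h import *
print(delta([.415,.1415,.066],20.1)); print(manip.read_state()['joint_pos'].round(2))
p=imaging.snapshot('wrist'); save('w1',p['pixels'])
w=cloud(p).reshape(-1,3); w=w[~np.isnan(w[:,0])]
n=(abs(w[:,0]-.395)<.05)&(abs(w[:,1]-.133)<.05)
for lo,hi in [(.031,.042),(.068,.085)]:
    k=w[n&(w[:,2]>lo)&(w[:,2]<hi)]; print(lo,len(k),k.mean(0).round(4),[np.round(t,4) for t in cv2.minAreaRect(k[:,:2].astype(np.float32))])
E
```

```text
time: 2.35
tool_pos: [0.4139, 0.14, 0.2567]
ee_rot: [0.611, 3.081, 0.002]
ft_force: [1.4, 0.0, -0.0]
opening: 0.0401
gripper_force: 0.0
time: 3.6
tool_pos: [0.4135, 0.1418, 0.2565]
ee_rot: [-2.821, -1.382, -0.001]
ft_force: [-1.3, 0.6, 0.5]
opening: 0.0399
gripper_force: 0.0
time: 4.22
tool_pos: [0.4135, 0.1418, 0.2564]
ee_rot: [-3.089, -0.572, -0.0]
ft_force: [-0.2, -0.1, 0.6]
opening: 0.0398
gripper_force: 0.0
(array([  1.3,   0.9, 190.4]), array([-0.  , -0.01,  0.89]))
[-0.71 -0.04  0.3   1.86  0.01  1.32 -1.62]
0.031 470 [0.4098 0.14   0.0353] [array([0.4085, 0.1394]), array([0.04  , 0.0233]), np.float64(21.4577)]
0.068 308 [0.415  0.1416 0.0728] [array([0.4147, 0.1412]), array([0.0189, 0.0141]), np.float64(20.6266)]
```

View pics/w1.png

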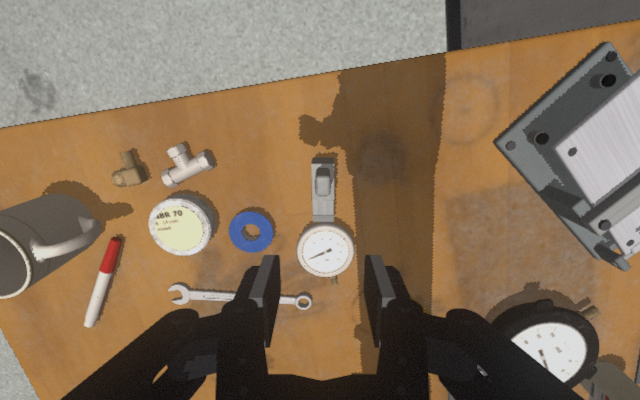

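The wrist view shows the key at (323,190) with its tab at (323,180). The nose is just clear of the small dial at (325,250), and nothing is beside the tab. I'll descend, grasp and lift.

```bash
python3 -m inch '[[[40,1.3,0.9,50,0,0,0.9],[40,0,0,50,0,0,0],[40,0,0,50,0,0,0],[40,0,0,30,0,0,0],[40,0,0,10.4,0,0,0],[40,0,0,0,0,0,0]]]' 80
python3 -m inch '[[[8,0,0,0,0,0,0],[8,0,0,0,0,0,0],[8,0,0,0,0,0,0],[8,0,0,0,0,0,0],[8,0,0,0,0,0,0],[8,0,0,0,0,0,0]]]' 80
```

```text
time: 5.03
tool_pos: [0.4151, 0.1415, 0.066]
ee_rot: [3.094, 0.543, -0.001]
ft_force: [-0.1, 0.4, 1.3]
opening: 0.0398
gripper_force: 0.0
time: 5.78
tool_pos: [0.4162, 0.142, 0.0674]
ee_rot: [-3.093, -0.542, -0.005]
ft_force: [-0.7, -0.4, 7.2]
opening: 0.0125
gripper_force: 78.4
```

```bash
python3 -m inch '[[[8,0,0,-20,0,0,0],[8,0,0,-40,0,0,0],[8,0,0,-40,0,0,0],[8,0,0,-20,0,0,0],[8,0,0,0,0,0,-10],[8,0,0,0,0,0,-10],[8,0,0,0,0,0,-10],[8,0,0,0,0,0,-10],[8,0,0,0,0,0,-7],[8,0,0,0,0,0,0]]]'
python3 - <<'E'
from h import *
s=manip.read_state(); print(s['tool_pos'],s['ft_force'],s['moment'])
a=imaging.snapshot('wrist'); b=imaging.snapshot('side')
for p in (a,b):
  for n in ['key','key_tab','key_shoulder']:
    print(n,[(round(q['score'],2),np.round(q['point'])) for q in models.search_frame(n,p)[:2]])
c=proj(b,s['tool_pos']).ravel().astype(int); print(c)
x=b['pixels'][max(0,c[1]-75):c[1]+75,c[0]-100:c[0]+100]
save('c2',np.vstack([cv2.resize(a['pixels'],(480,300)),cv2.resize(x,(400,300))] if 0 else [cv2.resize(a['pixels'],(400,250)),cv2.resize(x,(400,300))]))
E
```

```text
time: 7.02
tool_pos: [0.4149, 0.1414, 0.1862]
ee_rot: [-2.623, -1.73, -0.001]
ft_force: [-0.1, 0.2, -1.7]
opening: 0.0125
gripper_force: 77.8
[0.41491238 0.14141482 0.18617098] [-0.1170705   0.22204321 -1.65440176] [ 0.01318704 -0.0603443  -0.01128512]
key [(0.67, array([324., 273.]))]
key_tab [(0.73, array([319., 272.]))]
key_shoulder [(0.67, array([320., 273.]))]
key [(0.62, array([332., 162.]))]
key_tab [(0.62, array([332., 164.]))]
key_shoulder [(0.8, array([335., 164.]))]
[332 142]
```

View pics/c2.png

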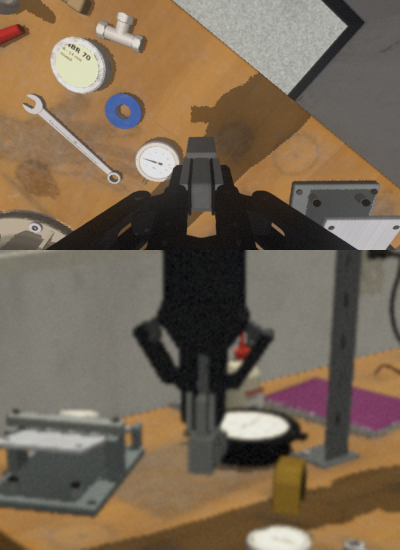

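The key is held straight in the fingers, with its tab between the pads and its rear end at (200,145). Next I'll move over the plate.

Run:
```python
from h import *
print(delta([.5635,-.0749,.186],67.2))
```

```text
(array([-1.404e+02,  2.217e+02, -1.000e-01]), array([-0.01,  0.  , -0.39]))
```

```bash
python3 -m inch '[[[8,-28,44,0,0,0,-0.4],[8,-28,44,0,0,0,0],[8,-28,44,0,0,0,0],[8,-28,44,0,0,0,0],[8,-28,45,0,0,0,0],[8,0,0,0,0,0,0],[8,0,0,0,0,0,0],[8,0,0,0,0,0,0]]]'
python3 - <<'E'
from h import *
s=manip.read_state(); print(s['tool_pos'],s['ft_force'],s['moment'],delta([.5635,-.0749,.170],67.2))
a=imaging.snapshot('top'); b=imaging.snapshot('side')
c=proj(b,[.54,-.13,.1]).ravel().astype(int); d=proj(a,[.54,-.13,.1]).ravel().astype(int)
save('c3',np.vstack([cv2.resize(b['pixels'][c[1]-60:c[1]+60,c[0]-80:c[0]+80],(400,300),interpolation=2),cv2.resize(a['pixels'][d[1]-60:d[1]+60,d[0]-80:d[0]+80],(400,300),interpolation=2)]))
# key lower faces seen from side
w=cloud(b); q=models.masks_of('key',b)
if q:
    k=w[q[0]['region']]; k=k[~np.isnan(k[:,0])]
    xs=np.array([-.3875,-.9219]); t=(k[:,:2]-[.5352,-.1422])@xs
    m=(t>-.12)&(t<0); print(len(k),'t',np.percentile(t[m],[1,50,99]).round(4),'z',np.percentile(k[m,2],[0,1,5,99]).round(4))
E
```

```text
time: 8.43
tool_pos: [0.5641, -0.0717, 0.1858]
ee_rot: [-2.613, -1.742, -0.0]
ft_force: [0.2, -0.8, -2.3]
opening: 0.0126
gripper_force: 78.8
[ 0.56410444 -0.07171798  0.18579229] [ 0.22186084 -0.8053665  -2.27771661] [0.01698521 0.035281   0.02878639] (array([-3.2,  0.7, 15.8]), array([-0.04, -0.04,  0.17]))
401 t [-0.0901 -0.0829 -0.0224] z [0.1183 0.1202 0.1229 0.1908]
```

View pics/c3.png

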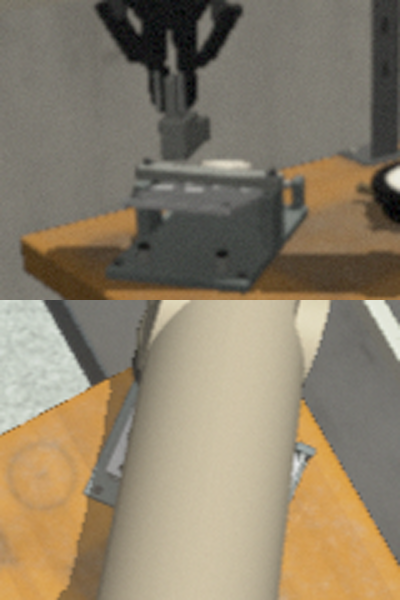

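The side view shows the key hanging over the plate's free edge with its underside at about z = 0.118. The tip of the nose is in front of the bar. I'll press down slowly.

```bash
python3 -m inch '[[[8,-3.2,0.7,10,0,0,0],[8,0,0,15,0,0,0],[8,0,0,10,0,0,0],[8,0,0,3,0,0,0],[8,0,0,3,0,0,0],[8,0,0,3,0,0,0],[8,0,0,3,0,0,0],[8,0,0,0,0,0,0]]]'
python3 -m inch '[[[8,0,0,3,0,0,0],[8,0,0,3,0,0,0],[8,0,0,3,0,0,0],[8,0,0,0,0,0,0]]]'
```

```text
time: 9.57
tool_pos: [0.5644, -0.0762, 0.1393]
ee_rot: [2.615, 1.74, 0.002]
ft_force: [1.2, 2.4, 2.3]
opening: 0.0132
gripper_force: 79.4
time: 10.07
tool_pos: [0.5638, -0.0766, 0.1296]
ee_rot: [2.616, 1.74, -0.001]
ft_force: [1.8, 0.9, 2.3]
opening: 0.0125
gripper_force: 79.6
```

```bash
python3 -m inch '[[[8,0,0,3,0,0,0],[8,0,0,3,0,0,0],[8,0,0,3,0,0,0],[8,0,0,0,0,0,0]]]'
python3 - <<'E'
from h import *
s=manip.read_state(); print(s['tool_pos'],s['ft_force'],s['moment'],delta([.5635,-.0749,.1095],67.2))
E
```

```text
time: 10.58
tool_pos: [0.5638, -0.0764, 0.1207]
ee_rot: [-2.616, -1.74, 0.0]
ft_force: [1.5, 1.8, 3.6]
opening: 0.0132
gripper_force: 79.7
[ 0.5637556  -0.07635778  0.12068957] [1.5369736  1.78292982 3.5508163 ] [ 0.79993034 -0.40152375 -0.00614573] (array([ 1.2, -0.8, 11.2]), array([-0.02,  0.  ,  0.06]))
```

```bash
python3 -m inch '[[[8,0,0,3,0,0,0],[8,0,0,3,0,0,0],[8,0,0,2,0,0,0],[8,0,0,0,0,0,0]]]'; python3 -m inch '[[[8,0,0,2,0,0,0],[8,0,0,0.5,0,0,0],[8,0,0,0,0,0,0]]]';python3 - <<'E'
from h import *
s=manip.read_state(); print(s['tool_pos'],s['ft_force'],s['moment'],delta([.5635,-.0749,.1095],67.2))
p=imaging.snapshot('side'); w=cloud(p)
xs=np.array([-.3875,-.9219])
for n in ['key','plate','keeper']:
    q=models.masks_of(n,p)
    if not q: print(n,'none');continue
    k=w[q[0]['region']]; k=k[~np.isnan(k[:,0])]; t=(k[:,:2]-[.5352,-.1422])@xs; m=(t>-.12)&(t<.03); k=k[m];t=t[m]
    print(n,len(k),np.percentile(t,[1,99]).round(4),np.percentile(k[:,2],[1,10,50,90,99]).round(4))
    if n=='plate':
        g=(k[:,2]>.03)&(abs(t+.06)<.03); print(np.polyfit(t[g],k[g,2],1))
c=proj(p,[.54,-.13,.08]).ravel().astype(int)
save('c4',cv2.resize(p['pixels'][c[1]-50:c[1]+50,c[0]-66:c[0]+67],(798,600),interpolation=2))
E
```

```text
time: 11.08
tool_pos: [0.5638, -0.0763, 0.1128]
ee_rot: [-2.615, -1.74, 0.0]
ft_force: [1.7, 3.0, 4.1]
opening: 0.013
gripper_force: 79.8
time: 11.45
tool_pos: [0.5638, -0.0764, 0.1104]
ee_rot: [-2.616, -1.74, 0.0]
ft_force: [0.9, 2.7, 4.4]
opening: 0.013
gripper_force: 79.9
[ 0.5637874  -0.07644232  0.11044594] [0.9298041  2.74138333 4.44622783] [ 0.97752294 -0.3097337   0.02274324] (array([ 1.3, -0.9,  0.9]), array([-0.01, -0.  ,  0.06]))Traceback (most recent call last):
  File "<stdin>", line 9, in <module>
    return _quantile_unchecked(
        a, q, axis, out, overwrite_input, method, keepdims, weights)
    return _ureduce(a,
                    func=_quantile_ureduce_func,
    ...<5 lines>...
                    overwrite_input=overwrite_input,
                    method=method)
    r = func(a, **kwargs)
    result = _quantile(arr,
                       quantiles=q,
    ...<2 lines>...
                       out=out,
                       weights=wgt)
    slices_having_nans = np.isnan(arr[-1, ...])
                                  ~~~^^^^^^^^^
IndexError: index -1 is out of bounds for axis 0 with size 0
```

```bash
python3 -m inch '[[[8,0,0,1,0,0,0],[8,0,0,1,0,0,0],[8,0,0,0,0,0,0]]]'
python3 - <<'E'
from h import *
p=imaging.snapshot('side'); w=cloud(p)
xs=np.array([-.3875,-.9219])
for n in ['key','plate','keeper']:
    q=models.masks_of(n,p)
    if not q: print(n,'none');continue
    k=w[q[0]['region']]; k=k[~np.isnan(k[:,0])]; t=(k[:,:2]-[.5352,-.1422])@xs; m=(t>-.12)&(t<.03); k=k[m];t=t[m]
    print(n,q[0]['score'],q[0]['point'],len(k))
    if len(k): print(np.percentile(t,[1,99]).round(4),np.percentile(k[:,2],[1,10,50,90,99]).round(4))
    if n=='plate' and len(k)>20:
        g=(k[:,2]>.03)&(abs(t+.06)<.03); print(np.polyfit(t[g],k[g,2],1))
c=proj(p,[.54,-.13,.08]).ravel().astype(int)
save('c4',cv2.resize(p['pixels'][c[1]-50:c[1]+50,c[0]-66:c[0]+67],(798,600),interpolation=2))
E
```

```text
time: 11.92
tool_pos: [0.564, -0.0761, 0.1087]
ee_rot: [-2.615, -1.74, -0.001]
ft_force: [0.7, 5.1, 8.0]
opening: 0.0128
gripper_force: 80.4
key 0.67 [254.4, 162.6] 317
[-0.0862 -0.0199] [0.0444 0.0499 0.0666 0.0951 0.1115]
plate 0.85 [269.2, 172.3] 742
[-0.0973  0.0273] [0.0126 0.0365 0.0409 0.0423 0.067 ]
[0.00355885 0.04104124]
keeper 0.56 [279.8, 158.3] 630
[-0.0252  0.0141] [0.0161 0.0308 0.0653 0.0796 0.0824]
```

View pics/c4.png

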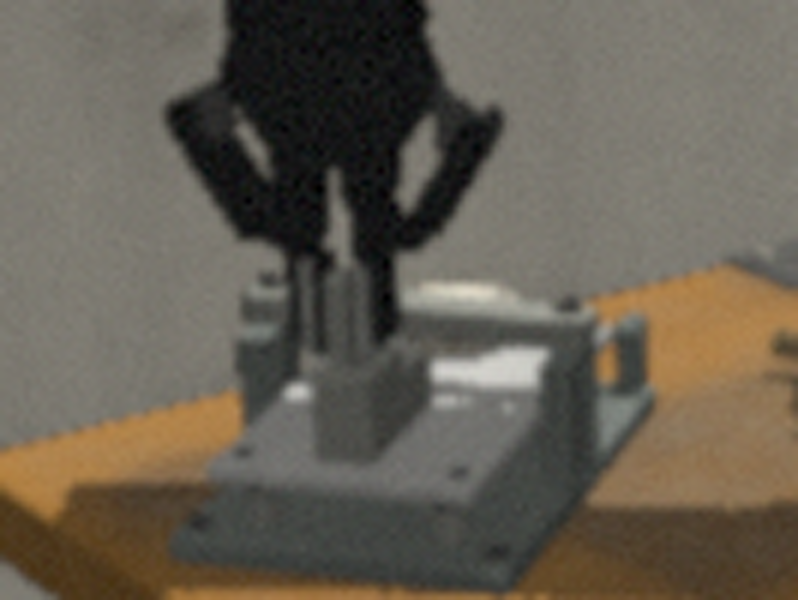

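The plate is level, with a fitted slope of about 0.004 past level. The key stands flat on it with its nose just in front of the bar, and the net force is about 10 N. I'll press it a little lower onto the stops, tilting the key slightly to match.

```bash
python3 -m inch '[[[8,0,0,0.4,0,-0.6,0],[8,0,0,0.4,0,0,0],[8,0,0,0,0,0,0]]]';  python3 -m inch '[[[8,0,0,0.5,0,0,0],[8,0,0,0,0,0,0]]]'
```

```text
time: 12.5
tool_pos: [0.564, -0.0764, 0.1078]
ee_rot: [2.611, 1.737, -0.013]
ft_force: [0.3, 3.4, 5.7]
opening: 0.0128
gripper_force: 80.0
time: 12.75
tool_pos: [0.5641, -0.0763, 0.1075]
ee_rot: [2.61, 1.737, -0.013]
ft_force: [0.7, 4.2, 7.2]
opening: 0.0132
gripper_force: 80.2
```

```bash
python3 -m inch '[[[8,0,0,0.5,0,-0.2,0],[8,0,0,0,0,0,0]]]';  python3 -m inch '[[[8,0,0,0.5,0,0,0],[8,0,0,0,0,0,0]]]'
```

```text
time: 13.0
tool_pos: [0.5642, -0.0762, 0.107]
ee_rot: [2.609, 1.736, -0.017]
ft_force: [1.5, 4.5, 8.1]
opening: 0.0129
gripper_force: 80.2
time: 13.25
tool_pos: [0.5642, -0.076, 0.1066]
ee_rot: [2.609, 1.736, -0.017]
ft_force: [0.2, 6.5, 7.7]
opening: 0.0127
gripper_force: 80.5
```

```bash
python3 -m inch '[[[8,-3,0,0,0,0,0],[8,-3,0,0,0,0,0],[8,0,0,0,0,0,0]]]';  python3 -m inch '[[[8,-3,0,0,0,0,0],[8,-3,0,0,0,0,0],[8,-3,0,0,0,0,0],[8,0,0,0,0,0,0]]]'
```

```text
time: 13.62
tool_pos: [0.5621, -0.0822, 0.1069]
ee_rot: [2.609, 1.735, -0.016]
ft_force: [2.4, 4.0, 8.2]
opening: 0.0126
gripper_force: 80.4
time: 14.12
tool_pos: [0.5588, -0.0904, 0.1071]
ee_rot: [2.608, 1.735, -0.016]
ft_force: [2.3, 4.0, 8.6]
opening: 0.0125
gripper_force: 80.4
```

```bash
python3 -m inch '[[[8,-3,0,0,0,0,0],[8,-3,0,0,0,0,0],[8,-3,0,0,0,0,0],[8,0,0,0,0,0,0]]]';  python3 -m inch '[[[8,-3,0,0,0,0,0],[8,-3,0,0,0,0,0],[8,0,0,0,0,0,0]]]'
```

```text
time: 14.62
tool_pos: [0.5554, -0.0986, 0.1074]
ee_rot: [2.608, 1.735, -0.015]
ft_force: [2.4, 3.9, 8.0]
opening: 0.0127
gripper_force: 80.5
time: 15.0
tool_pos: [0.5532, -0.1041, 0.1075]
ee_rot: [2.608, 1.735, -0.015]
ft_force: [1.7, 3.9, 9.4]
opening: 0.0126
gripper_force: 80.6
```

```bash
python3 -m inch '[[[8,-1.5,0,0,0,0,0],[8,-1.5,0,0,0,0,0],[8,0,0,0,0,0,0]]]';  python3 -m inch '[[[8,-1,0,0,0,0,0],[8,0,0,0,0,0,0]]]'
```

```text
time: 15.38
tool_pos: [0.5522, -0.1065, 0.1076]
ee_rot: [2.608, 1.736, -0.015]
ft_force: [3.1, 4.8, 10.1]
opening: 0.0128
gripper_force: 80.6
time: 15.62
tool_pos: [0.5519, -0.1072, 0.1076]
ee_rot: [2.608, 1.736, -0.014]
ft_force: [3.0, 5.8, 10.3]
opening: 0.0126
gripper_force: 80.7
```

```bash
python3 -m inch '[[[8,-1,0,0,0,0,0],[8,0,0,0,0,0,0]]]';  python3 -m inch '[[[8,-1,0,0,0,0,0],[8,0,0,0,0,0,0]]]'
```

```text
time: 15.88
tool_pos: [0.5516, -0.108, 0.1077]
ee_rot: [2.608, 1.736, -0.014]
ft_force: [1.9, 5.6, 10.0]
opening: 0.0128
gripper_force: 80.6
time: 16.12
tool_pos: [0.5516, -0.108, 0.1077]
ee_rot: [2.607, 1.738, -0.013]
ft_force: [3.6, 9.2, 9.5]
opening: 0.0127
gripper_force: 80.6
```

The shoulder has met the bar: the TCP stopped and the horizontal force rose. I'll press a bit firmer, then raise it so the plate clamps the tongue.

```bash
python3 -m inch '[[[8,-1,0,0,0,0,0],[8,0,0,0,0,0,0]]]'; python3 -m inch '[[[8,-0.7,0,-0.5,0,0.4,0],[8,0,0,-0.5,0,0.4,0],[8,0,0,0,0,0,0]]]'
```

```text
time: 16.38
tool_pos: [0.5515, -0.108, 0.1078]
ee_rot: [2.607, 1.739, -0.011]
ft_force: [4.5, 10.8, 9.9]
opening: 0.0131
gripper_force: 80.6
time: 16.75
tool_pos: [0.5513, -0.1085, 0.1083]
ee_rot: [-2.613, -1.744, -0.007]
ft_force: [7.1, 11.0, 5.1]
opening: 0.0128
gripper_force: 79.8
```

```bash
python3 -m inch '[[[8,0,0,-0.5,0,0,0],[8,0,0,-0.5,0,0,0],[8,0,0,0,0,0,0]]]'
python3 - <<'E'
from h import *
p=imaging.snapshot('side'); w=cloud(p); s=manip.read_state(); print(s['ft_force'],s['moment'],R.from_rotvec(s['ee_rot']).as_matrix()[2].round(4))
xs=np.array([-.3875,-.9219])
q=models.masks_of('plate',p); k=w[q[0]['region']]; k=k[~np.isnan(k[:,0])]; t=(k[:,:2]-[.5352,-.1422])@xs
g=(abs(k[:,2]-.042)<.008)&(abs(t+.06)<.03); print(np.polyfit(t[g],k[g,2],1))
c=proj(p,[.54,-.13,.08]).ravel().astype(int)
save('c5',cv2.resize(p['pixels'][c[1]-50:c[1]+50,c[0]-66:c[0]+67],(798,600),interpolation=2))
E
```

```text
time: 17.12
tool_pos: [0.5511, -0.1085, 0.1091]
ee_rot: [-2.613, -1.744, -0.006]
ft_force: [7.2, 10.5, 3.1]
opening: 0.0129
gripper_force: 79.5
[ 7.78927845 10.50094418  3.67501305] [ 1.95305659 -1.48825944  0.02797062] [ 0.0032  0.002  -1.    ]
[0.0044098  0.04133771]
```

View pics/c5.png

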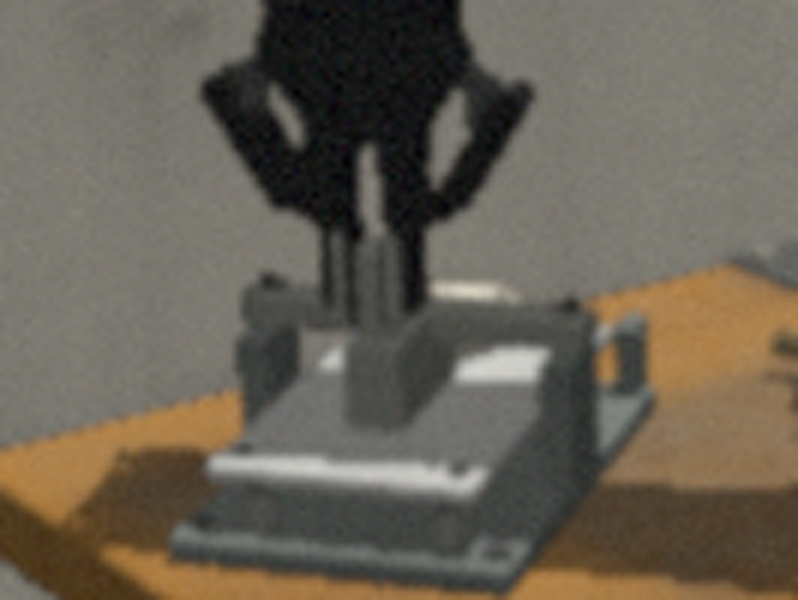

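The key's tongue is under the bar, its shoulder is against it, and the plate is level. I'll release and lift off.

```bash
python3 -m inch '[[[8,0,0,-0.4,0,0,0],[8,0,0,0,0,0,0]]]'; python3 -m inch '[[[20,0,0,0,0,0,0],[30,0,0,0,0,0,0],[40,0,0,0,0,0,0],[40,0,0,0,0,0,0]]]'
python3 - <<'E'
from h import *
p=imaging.snapshot('side'); w=cloud(p); s=manip.read_state(); print(s['ft_force'],s['moment'])
xs=np.array([-.3875,-.9219])
for n in ['plate','key']:
    q=models.masks_of(n,p); k=w[q[0]['region']]; k=k[~np.isnan(k[:,0])]; t=(k[:,:2]-[.5352,-.1422])@xs
    if n=='plate':
        g=(abs(k[:,2]-.042)<.008)&(abs(t+.06)<.03); print(np.polyfit(t[g],k[g,2],1))
    else: g=(t>-.1)&(t<0);print(len(k),np.percentile(t[g],[2,98]).round(4),np.percentile(k[g,2],[2,98]).round(4))
E
```

```text
time: 17.48
tool_pos: [0.5511, -0.1085, 0.1094]
ee_rot: [-2.613, -1.744, -0.006]
ft_force: [8.1, 9.9, 1.8]
opening: 0.0129
gripper_force: 79.4
time: 17.98
tool_pos: [0.5489, -0.1118, 0.1088]
ee_rot: [-2.616, -1.739, 0.001]
ft_force: [0.3, -0.4, 0.6]
opening: 0.0396
gripper_force: 0.0
[ 0.43782429  0.75839336 -0.39016037] [ 0.00970801  0.02286795 -0.0326934 ]
[-0.00221881  0.0414211 ]
389 [-0.0506 -0.0064] [0.043 0.115]
```

```bash
python3 -m inch '[[[40,0,0,-10,0,0,0],[40,0,0,-30,0,0,0],[40,0,0,-50,0,0,0],[40,0,0,-50,0,0,0],[40,50,0,0,0,0,0],[40,50,0,0,0,0,0],[40,50,0,0,0,0,0],[40,0,0,0,0,0,0],[40,0,0,0,0,0,0]]]'
python3 - <<'E'
from h import *
p=imaging.snapshot('side'); b=imaging.snapshot('wrist')
xs=np.array([-.3875,-.9219])
for n in ['plate','key']:
  for z in (p,b):
    q=models.masks_of(n,z)
    if not q: print(n,'none'); continue
    k=cloud(z)[q[0]['region']]; k=k[~np.isnan(k[:,0])]; t=(k[:,:2]-[.5352,-.1422])@xs
    if n=='plate':
        g=(abs(k[:,2]-.042)<.008)&(abs(t+.06)<.03); print(np.polyfit(t[g],k[g,2],1))
    else:
        g=(t>-.1)&(t<0);print(len(k),np.percentile(t[g],[2,98]).round(4),np.percentile(k[g,2],[2,98]).round(4))
        for lo,hi in [(.073,.083),(.11,.122)]:
            j=k[(k[:,2]>lo)&(k[:,2]<hi)]
            if len(j)>8: print(lo,j.mean(0).round(4),[np.round(v,4) for v in cv2.minAreaRect(j[:,:2].astype(np.float32))])
c=proj(p,[.54,-.13,.08]).ravel().astype(int)
save('c6',np.vstack([cv2.resize(p['pixels'][c[1]-50:c[1]+50,c[0]-66:c[0]+67],(450,330),interpolation=2),cv2.resize(b['pixels'],(450,270))]))
E
```

```text
time: 19.25
tool_pos: [0.6072, 0.0266, 0.2494]
ee_rot: [2.615, 1.739, -0.0]
ft_force: [0.1, -1.1, -0.5]
opening: 0.0398
gripper_force: 0.0
[-0.0085525  0.0411838]
[-0.00020935  0.0415657 ]
412 [-0.0507 -0.0058] [0.0438 0.1152]
0.073 [ 0.5465 -0.1075  0.0775] [array([ 0.5454, -0.1176]), array([0.0484, 0.0241]), np.float64(66.5542)]
0.11 [ 0.5497 -0.1062  0.1142] [array([ 0.5503, -0.1074]), array([0.0211, 0.0133]), np.float64(75.3228)]
1321 [-0.0493 -0.015 ] [0.0467 0.116 ]
0.073 [ 0.5517 -0.1096  0.0775] [array([ 0.5492, -0.1162]), array([0.0412, 0.0233]), np.float64(67.2567)]
0.11 [ 0.5521 -0.1088  0.1145] [array([ 0.5518, -0.1098]), array([0.0195, 0.0151]), np.float64(67.0195)]
```

View pics/c6.png

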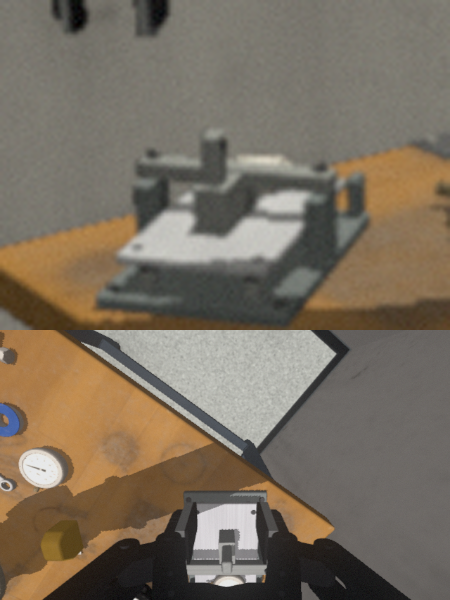

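The key sits square under the bar with its shoulder on the bar face (upper view, about (220,190)). The plate is level and the robot is clear.

```bash
python3 -c "
from rig import ticket
print(ticket.close_job())"
```

```text
the job is handed in; nothing more can be done
None
```

The job is handed in: in the last pictures the plate was level, held by the key under the cross bar with its shoulder against the bar, and the robot was clear of everything. By the readings between moves, forces on plate and bar stayed under about 15 N, and the robot's clock stood at about 19 s of the 72 s allowed; no verdict came back.

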